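Set and lock the focus of the upward-looking lens

TASK

Turn the lens barrel by its lever until the lever points at the raised index block on the camera housing. Then, keeping the barrel's lever at the index, turn the knurled lock ring clockwise by its own lever until it is home, nip it up firmly but without forcing it, and let go with the focus still on the index. The ring drags the barrel round with it unless the barrel is held, so hold the barrel's lever against the pull; do not sweep the barrel far from its setting and leave the other things on the bench alone.

Things in the scene. Friction and masses are not known exactly. Their poses are not given: they have to be found in the camera images.
- lens_mount: Camera housing fixed to the worktop: grey box 116x116 mm on a foot plate 136x128 mm, round top plate 120 mm across at z = 50 mm. Origin: centre of the underside; the lens axis is the vertical through it; -x side faces the robot, turned up to 0.5 rad. On the axis: knurled lock ring, 64 mm across (z 52 to 64 mm), black barrel, 48 mm across (z up to 96 mm), glass on top.
- index (a point): Inner end of the raised steel index block (10 mm radially, 6 mm wide, top at z = 70 mm) on the housing's round top plate, 50.5 mm from the lens axis on the robot's side, to the left: in the direction pi - 0.60 rad counter-clockwise from the housing's x axis. The barrel lever must point at it.
- barrel_pin (a point): The barrel's lever: flat steel arm out of the black barrel, the upper one (top at z = 72 mm) with a pointed end 51 mm from the lens axis, and on it an upright round pin, 10 mm diameter, up to z = 112 mm. This point: on the pin's axis at z = 92 mm, 42 mm from the lens axis. Turns with the barrel.
- ring_pin (a point): The lock ring's lever: lower, blunt steel arm (top at z = 61 mm) with a like pin, 10 mm diameter, up to z = 112 mm. This point: on the pin's axis at z = 92 mm, 42 mm from the lens axis. Seen from above it stands counter-clockwise of the barrel lever: by 1.12 to 1.58 rad at the start (55 to 70 mm over the pins' outsides); turning it clockwise, towards the barrel lever, tightens.
- barrel_turn (a joint): Angle of the barrel in the housing, rad, counter-clockwise from above positive; 0 = lever at the index; starts 0.2 to 0.45 rad clockwise of it (negative). Takes about 0.2 N m (5 N at the pin) to turn, carries the ring along, stays where left.
- slide_box: Bystander: blue lidded slide box 57x87x32 mm behind the camera. Origin: centre of underside.
- amber_bottle: Bystander: amber reagent bottle with yellow cap, 44 mm across, 90 mm high, behind the camera. Origin: centre of underside.
- tape_roll: Bystander: masking tape roll lying flat, 66 mm across, 18 mm high, to the right. Origin: centre of underside.
- marker: Bystander: black-capped marker pen lying on the worktop to the left, 136 mm long, 15 mm high. Origin: centre of underside.
- lock_ring: Knurled lock ring with its lever. Origin on the lens axis, z = 52 mm. Home is a hard stop, known only by feel: pins 31 to 47 mm apart over their outsides. Takes 0.36 N m (9 N at the pin, 20 N oblique in a pinch) to turn on the barrel, more than the barrel's friction: pushed alone it takes the barrel along; squeezing both pins turns it. Stays put. Nip with 26 to 40 N: more harms the thread.

How it is judged:
On the way, in this order (a step that is already met when the one before it is completed fails the run):
1. the barrel lever is at the index (within 0.07 rad) while the ring is still loose (value of joint barrel_turn between -0.07 and 0.07 rad and horizontal distance between barrel_pin and ring_pin above 0.04 m), for 0.2 s.
2. the ring is home and nipped up: more than 24 N on its lever, with the pins close together and the barrel lever kept at the index (within 0.10 rad) (value of joint barrel_turn between -0.1 and 0.1 rad and horizontal distance between barrel_pin and ring_pin below 0.0378 m and contact force between the fingers and lock_ring above 24 N), for 0.3 s.
At the end, for the whole second after the job is handed in: the barrel lever points at the index within 0.07 rad (4 degrees, 3 mm at the pin), the lock ring has stayed tight (pin axes less than 37.8 mm apart), and the barrel is at rest (value of joint barrel_turn between -0.07 and 0.07 rad and horizontal distance between barrel_pin and ring_pin below 0.0378 m and velocity of joint barrel_turn between -0.05 and 0.05 rad/s); the robot touches nothing.
It fails at once if the barrel swept more than 0.3 rad counter-clockwise or more than 0.6 rad clockwise of the index (value of joint barrel_turn above 0.3 rad or value of joint barrel_turn below -0.6 rad).
It fails at once if the ring's lever squeezed or pushed with more than 45 N (contact force between the fingers and lock_ring above 45 N).
It fails at once if a bystander moved more than 30 mm (distance of any of slide_box, amber_bottle, tape_roll, marker from where it was at the start of the episode above 0.03 m).
It also fails if it takes over 58 s, if anything falls off the work surface, if the arm or the gripper's body presses on something with over 40 N, if the wrist force passes 120 N, or if a joint passes its speed limit or range.

ROBOT

A 6-joint arm with a two-finger parallel gripper is mounted at the origin on a cart in front of the work surface, level with it; the furniture and walls round the work are solid. World frame = base frame: x ahead of the robot, y to its left, z up, the work surface at z = 0. Lengths are in m, angles in rad, forces in N, time in s.
With the tool pointing down it reaches from about 0.275 to 0.825 m from the base axis. Payload 4.9 kg.
Tool frame: the origin (TCP) lies at the very end of the fingers, on their centre line; the grasp point (between the pads) lies 19 mm behind it; z points along the fingers, x is the direction in which the jaws open and shut, and the axes are right-handed (so a half turn about z gives the same grasp; the last joint's range is limited). The gripper opens to 85 mm and grips with 20 to 120 N. Pads are 22 mm wide; open, the fingers measure 114 mm over their backs; the gripper's body (76 mm by 85 mm) begins 54 mm behind the grasp point. The pads swing forward as they close: fully open they stand 13 mm farther back than shut.
Start: joints at [-1.243, 0.326, -0.193, 1.052, 0, 1.437], TCP at [0.245, -0.492, 0.231] pointing down, gripper open.
Joint ranges: [-2.65, 2.65], [-0.97, 1.79], [-1.3, 1.35], [-1.93, 2.1], [-1.47, 1.37], [-3.14, 3.14]. Speed limits (rad/s): [2.57, 2.57, 3.14, 3.14, 3.14, 3.14].

INTERFACE

Orientations are given as a 3x3 rotation matrix whose columns are the frame's x, y, z axes.
In Python, from workcell import manip gives the robot as it stands. The module is installed in compiled form; this text tells all that it offers.
- The arm moves only by the tool servo_tool, never from a script. Its argument "rows" is text: rows parted by semicolons, each of 7 numbers parted by spaces: the shift along the tool's x, y, z each as a share of 0.25 m, from -1 to 1, then the turn, a rotation vector about the tool's x, y, z each as a share of 2 pi rad, from -1 to 1, then the finger opening in mm, from 0 to 85.4. A call has 1 to 10 rows; each row shifts and turns the pose as measured when the row begins, along the tool's axes as they then stand; what a row does not reach is not made up. A row lasts 1/12 s, in which the tool goes at most 41.7 mm and 7.16 degrees, less where a joint would pass 70% of its speed; a pose out of reach is approached as far as the arm can. A call with a number of a shift or a turn outside -1 to 1 is refused whole. A call with a gripper value outside its range is refused whole. The fingers move at their own pace and stop on an object; "force" is the grip in N (left out, the last holds). Time passes only in rows, so rows that do not move let the fingers close. It gives the time, the measured TCP pose, the force and the opening at its end, in the units of the state.
- manip.get_obs(): the state, without advancing time (a new reading comes with each control period).
- manip.read_camera(name): name is "side" or "top" or "wrist"; returns a dict with "image" (480x640x3 uint8, red, green, blue), "fx", "fy", "cx", "cy" (pixels), "D" ([k1, k2, p1, p2, k3] as OpenCV has them; the pictures are not rectified), "eye" and "rotation" of the camera in the world; the wrist camera has in their place "T_tool_cam" (4x4, takes a point from camera to tool coordinates, whose origin is the TCP and whose axes are the tool frame's). Camera axes: x right, y up, looking along -z (the intrinsics and any distortion apply to the point x, -y, -z); pixel columns grow to the right and rows downward; lengths in m; the calibration is good to about 2 mm. A picture is of the moment at which its call begins: read the wrist's pose just before it. There is no depth.
- manip.job_done(): hands the job in, once; it reports no verdict.
Trained networks look in a picture, given as the dict that the camera call returned (one of the last four; its "shot" number tells which), for a name from the list of things; names that differ only in an ending like _2 or _b are one class to them, and where a whole thing is asked for, a point or a joint stands for the part that bears it (a point fixed in the world has none). Each returns a list of dicts, best first, with "score" (0 to 1); they miss things now and then, are a little off and sometimes report something else, mostly with a low value. They report only what shows in the picture. A call takes as long as a camera call.
- manip.search_frame(picture, target): "centre" ([column, row] in pixels, amid what is visible of it).
The state is a dict: "t": time; "qpos": joint angles; "joint_vel": joint speeds; "joint_torque": joint torques, N m; "tcp_pos": TCP position; "orientation": TCP orientation; "contact_force": force on the tool from outside, world axes, zero at the start; "ft_torque": the same for the moment, N m; "grip_width": opening from 0.0 (shut) to 1.0 (fully open).
Only numpy, scipy, OpenCV 4.12 (cv2) and the standard library are available. Lean on these libraries where they do the work, as an engineer would, in place of code of your own. Each camera call takes 0.05 s, during which the arm holds its last target.

## Working session

There is one attempt and no reset: what is moved stays moved. The work goes in short steps, Python scripts to look and compute and a tool call to move; the robot and the scene stay as the last step left them, time stands still between calls to the robot, and variables do not carry over. Pictures are saved under pics/ and viewed, and the job is handed in when it is done.

Besides the shell and the picture viewer there is one more tool, called after "Emit:" as name(argument=value, ...), one argument or row to a line, values as JSON. servo_tool: Moves the arm, as the interface text tells. Shift numbers are shares of 0.25 m and turn numbers shares of 2 pi rad, none past 1 either way. Its arguments: {"type":"object","properties":{"rows":{"type":"string"},"force":{"type":"number"}},"required":["rows"]}

```bash
mkdir -p pics
cat > h.py <<'E'
import numpy as np, cv2
from workcell import manip
def pose():
    o=manip.get_obs(); T=np.eye(4);T[:3,:3]=np.array(o['orientation']).reshape(3,3);T[:3,3]=o['tcp_pos'];return T
def cam(name):
    T=pose(); p=manip.read_camera(name)
    if 'T_tool_cam' in p:
        C=T@np.array(p['T_tool_cam']).reshape(4,4)
    else:
        C=np.eye(4);C[:3,:3]=np.array(p['rotation']).reshape(3,3);C[:3,3]=p['eye']
    K=np.array([[p['fx'],0,p['cx']],[0,p['fy'],p['cy']],[0,0,1.]]);D=np.array(p['D'],float)
    return p,(C,K,D)
def ray(c,px):
    C,K,D=c; u=cv2.undistortPoints(np.array([[px]],float),K,D)[0,0]
    return C[:3,3],C[:3,:3]@np.array([u[0],-u[1],-1.])
def onz(c,px,z):
    o,d=ray(c,px); return o+d*(z-o[2])/d[2]
def proj(c,P):
    C,K,D=c; P=np.atleast_2d(P); q=(P-C[:3,3])@C[:3,:3]*[1,-1,-1]
    return cv2.projectPoints(q,np.zeros(3),np.zeros(3),K,D)[0][:,0]
def tri(rs):
    A=np.zeros((3,3));b=np.zeros(3)
    for o,d in rs:
        d=d/np.linalg.norm(d);M=np.eye(3)-np.outer(d,d);A+=M;b+=M@o
    return np.linalg.solve(A,b)
def save(p,n): cv2.imwrite('pics/'+n,p['image'][:,:,::-1])
E
python3 - <<'E'
from h import *
np.set_printoptions(precision=4,suppress=True)
o=manip.get_obs();print(o)
for n in ['top','side','wrist']:
    p,c=cam(n);save(p,n+'0.png');print(n,c[0],c[1],c[2])
    if n!='wrist':
      for t in ['lens_mount','barrel_pin','ring_pin','lock_ring','index']:
        try: print(t,[(np.round(r['centre'],1),round(r['score'],2)) for r in manip.search_frame(p,t)][:3])
        except Exception as e: print(t,e)
E
```

```text
{'t': 0.0, 'qpos': array([-1.2432,  0.3269, -0.1936,  1.0519,  0.    ,  1.4365]), 'joint_vel': array([ 0.0008,  0.0015, -0.    ,  0.0002,  0.0006, -0.    ]), 'joint_torque': array([  0.0002, -44.3401,  26.244 ,   0.0154,   0.0001,  -0.    ]), 'tcp_pos': array([ 0.2449, -0.4918,  0.2305]), 'orientation': array([[ 0.4456, -0.8952, -0.0005],
       [-0.8952, -0.4456,  0.0016],
       [-0.0016, -0.0002, -1.    ]]), 'contact_force': array([-0.4152,  0.1103,  0.4163]), 'ft_torque': array([-0.0389, -0.0027,  0.0153]), 'grip_width': 1.00262748080127}
top [[ 0.0758  0.9731 -0.2174  0.3274]
 [-0.9971  0.0751 -0.0114  0.0105]
 [ 0.0052  0.2176  0.976   1.1887]
 [ 0.      0.      0.      1.    ]] [[487.8393   0.     322.9136]
 [  0.     487.8393 242.1723]
 [  0.       0.       1.    ]] [0.0373 0.     0.     0.     0.    ]
lens_mount [(array([353.6, 290. ]), 0.65), (array([350.2, 295.8]), 0.61)]
barrel_pin [(array([355.8, 289. ]), 0.59), (array([347.2, 298.1]), 0.51)]
ring_pin [(array([351. , 296.2]), 0.69)]
lock_ring [(array([348. , 296.5]), 0.5)]
index [(array([354.6, 288.1]), 0.69)]
side [[-0.9349  0.2059 -0.2891  0.2584]
 [-0.3547 -0.5141  0.7809  0.8425]
 [ 0.0122  0.8326  0.5537  0.655 ]
 [ 0.      0.      0.      1.    ]] [[546.2955   0.     310.606 ]
 [  0.     546.2955 233.7423]
 [  0.       0.       1.    ]] [-0.136  0.     0.     0.     0.   ]
lens_mount [(array([360.4, 242.9]), 0.64)]
barrel_pin [(array([362.9, 222.6]), 0.81), (array([369.6, 231.2]), 0.72), (array([360.9, 241.7]), 0.29)]
ring_pin [(array([370.1, 230.9]), 0.9)]
lock_ring [(array([371.8, 230.9]), 0.57)]
index [(array([360.3, 244.9]), 0.73)]
wrist [[ 0.4463  0.8587  0.2519  0.3085]
 [-0.8949  0.4285  0.1249 -0.4606]
 [-0.0007 -0.2812  0.9597  0.3734]
 [ 0.      0.      0.      1.    ]] [[356.411    0.     316.7261]
 [  0.     356.411  237.4011]
 [  0.       0.       1.    ]] [0.0102 0.     0.     0.     0.    ]
```

Run:
```python
import cv2
a=cv2.imread('pics/top0.png');cv2.imwrite('pics/top0c.png',cv2.resize(a[220:370,260:460],None,fx=4,fy=4,interpolation=2))
a=cv2.imread('pics/side0.png');cv2.imwrite('pics/side0c.png',cv2.resize(a[160:310,270:470],None,fx=4,fy=4,interpolation=2))
```

```text
(no output)
```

View pics/top0.png

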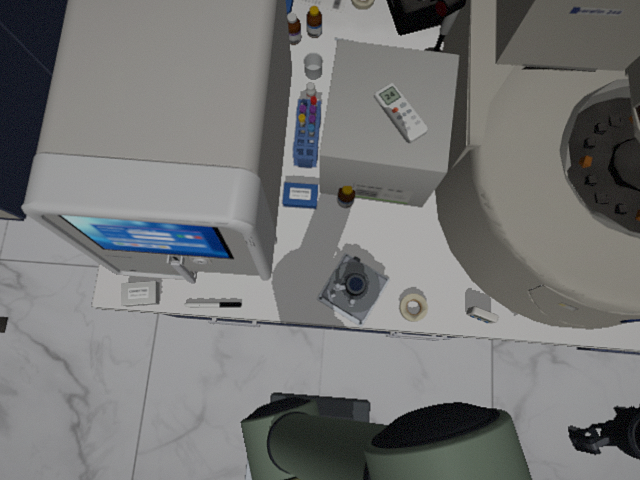

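```bash
sleep 0
```

```text
(no output)
```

View pics/top0c.png

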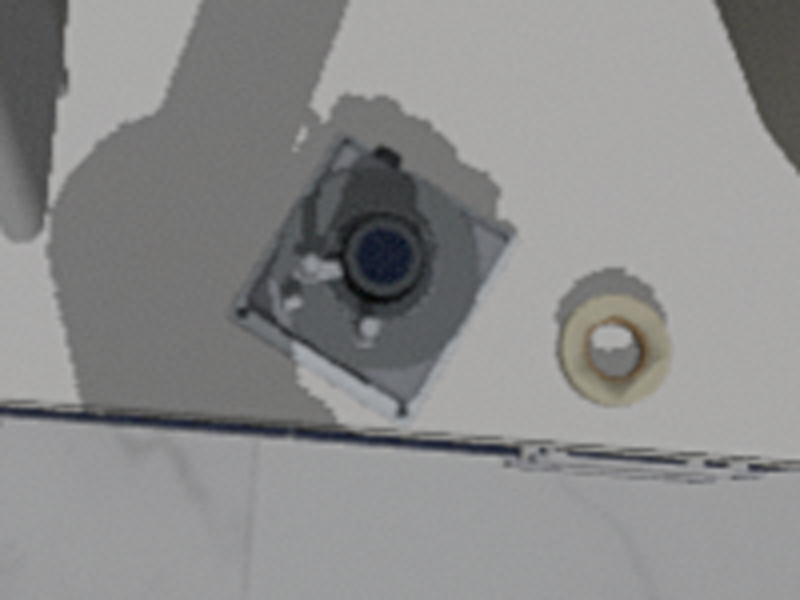

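View pics/side0c.png

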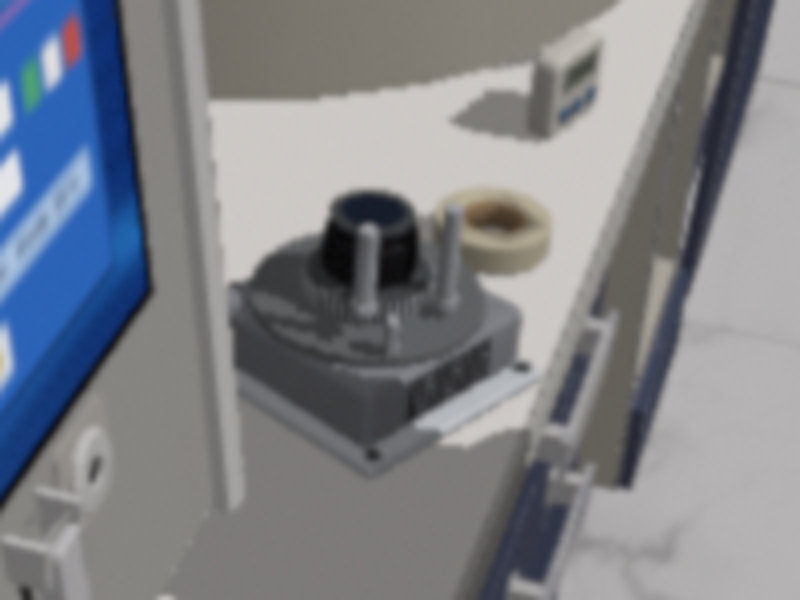

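Top view: glass at about (356,284), ring pin at (352,302), barrel pin at (340,287) and index block at (332,295). The ring lever stands counter-clockwise of the barrel lever, as the text says. Next I'll get rough positions from these.

Run:
```python
from h import *
np.set_printoptions(precision=4,suppress=True)
p,ct=cam('top');p,cs=cam('side')
def t(px): return 260+px[0]/4-.4,220+px[1]/4-.4
def s(px): return 270+px[0]/4-.4,160+px[1]/4-.4
for n,a,b in [('glass',(383,255),(372,205)),('barrelpin top',(312,262),(370,229)),('ringpin top',(370,323),(455,212)),('idx',(290,300),(393,320))]:
    print(n,tri([ray(ct,t(a)),ray(cs,s(b))]))
T=pose();p=manip.read_camera('wrist');print(np.array(p['T_tool_cam']))
```

```text
glass [ 0.482  -0.0565  0.0987]
barrelpin top [ 0.4728 -0.0168  0.1099]
ringpin top [ 0.4409 -0.0513  0.1074]
idx [ 0.4556 -0.0067  0.0684]
[[ 1.     -0.001   0.0005 -0.0002]
 [-0.0008 -0.9597 -0.2812 -0.0709]
 [ 0.0007  0.2812 -0.9597 -0.1421]
 [ 0.      0.      0.      1.    ]]
```

View pics/wrist0.png

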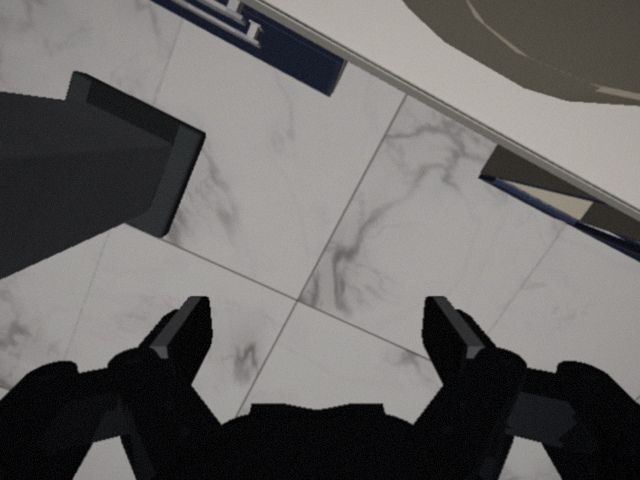

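Emit:
servo_tool(
  rows="-0.13 -0.093 0 0 0 0 85;-0.13 -0.093 0 0 0 0 85;-0.13 -0.093 0 0 0 0 85;-0.13 -0.093 0 0 0 0 85;-0.13 -0.093 0 0 0 0 85;-0.13 -0.093 0 0 0 0 85;-0.13 -0.093 0 0 0 0 85;-0.13 -0.093 0 0 0 0 85;-0.13 -0.093 0 0 0 0 85;-0.13 -0.093 0 0 0 0 85",
  force=30,
)

```text
t: 1.63
tcp_pos: [0.3104, -0.0916, 0.2286]
orientation: [[0.43, -0.903, 0.005], [-0.903, -0.43, -0.006], [0.008, -0.002, -1.0]]
contact_force: [1.4, -0.1, 0.8]
grip_width: 0.99
```

Emit:
servo_tool(
  rows="0 0 0 0 0 -0.0195 85;0 0 0 0 0 -0.0195 85;0 0 0 0 0 -0.0195 85;0 0 0 0 0 -0.0195 85;0 0 0 0 0 -0.0195 85;0 0 0 0 0 -0.0195 85;0 0 0 0 0 -0.0195 85;0 0 0 0 0 -0.0195 85;0 0 0 0 0 -0.0195 85;0 0 0 0 0 -0.0195 85",
)

```text
t: 2.47
tcp_pos: [0.311, -0.0792, 0.2305]
orientation: [[0.992, 0.127, 0.011], [0.128, -0.992, -0.006], [0.01, 0.007, -1.0]]
contact_force: [0.1, -0.5, 0.4]
grip_width: 0.994
```

Emit:
servo_tool(
  rows="0 0 0 0 0 -0.0195 85;0 0 0 0 0 -0.0195 85;0 0 0 0 0 -0.0195 85;0 0 0 0 0 -0.0195 85;0 0 0 0 0 -0.0195 85;0 0 0 0 0 -0.0195 85",
)

```text
t: 2.97
tcp_pos: [0.3113, -0.0793, 0.2314]
orientation: [[0.639, 0.769, 0.013], [0.769, -0.639, -0.007], [0.003, 0.015, -1.0]]
contact_force: [0.2, 0.2, 0.0]
grip_width: 0.998
```

```bash
cat >> h.py <<'E'
def goto(x,y,z,yaw):
    T=pose();c,s=np.cos(yaw),np.sin(yaw)
    R=np.array([[c,s,0],[s,-c,0],[0,0,-1.]])
    d=T[:3,:3].T@(np.array([x,y,z])-T[:3,3])
    w=cv2.Rodrigues(T[:3,:3].T@R)[0].ravel()
    print('shift share',np.round(d/.25,4),'turn share',np.round(w/2/np.pi,5),'rows>=',np.linalg.norm(d)/.0417,np.linalg.norm(w)/.125)
def yaw(): T=pose();return np.arctan2(T[1,0],T[0,0])
E
python3 - <<'E'
from h import *
np.set_printoptions(precision=4,suppress=True)
o=manip.get_obs();print(o['t'],o['qpos'],o['tcp_pos'],yaw(),o['contact_force'])
goto(.457,-.0335,.22,.83)
p,c=cam('wrist');save(p,'w1.png')
E
```

```text
2.9667 [-0.4806 -0.127  -0.7066  0.976  -0.0001  0.2125] [ 0.3113 -0.0793  0.2314] 0.8777718497706446 [0.1514 0.2293 0.0427]
shift share [0.5133 0.3307 0.0522] turn share [ 0.0024 -0.0006  0.0076] rows>= 3.673902713852655 0.4008830638014645
```

View pics/w1.png

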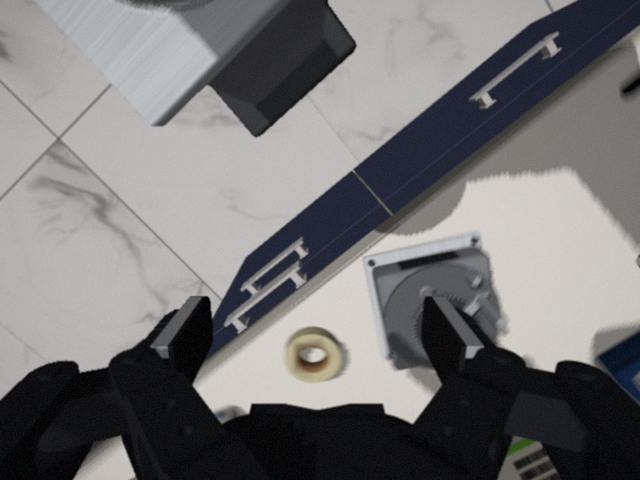

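Emit:
servo_tool(
  rows="0.103 0.066 0.01 0 0 0.0015 85;0.103 0.066 0.01 0 0 0.0015 85;0.103 0.066 0.01 0 0 0.0015 85;0.103 0.066 0.01 0 0 0.0015 85;0.09 0.06 0.005 0 0 0.0015 85;0 0 0 0 0 0 85",
)

```text
t: 3.52
tcp_pos: [0.4609, -0.0364, 0.2222]
orientation: [[0.688, 0.725, 0.018], [0.725, -0.688, -0.01], [0.005, 0.02, -1.0]]
contact_force: [0.4, -0.9, -0.7]
grip_width: 0.994
```

Run:
```python
from h import *
np.set_printoptions(precision=4,suppress=True)
o=manip.get_obs();print(o['t'],o['qpos'],o['tcp_pos'],yaw(),o['contact_force'])
goto(.457,-.0335,.22,.83)
p,c=cam('wrist');save(p,'w2.png');np.savez('w2.npz',C=c[0])
for t in ['barrel_pin','ring_pin','lock_ring','index']:
    print(t,[(np.round(r['centre'],1),round(r['score'],2)) for r in manip.search_frame(p,t)][:3])
print(proj(c,[[.482,-.0565,.096],[.4728,-.0168,.112],[.4409,-.0513,.112],[.4556,-.0067,.07]]))
```

```text
3.5167 [-0.2352  0.1567 -0.4421  0.9523 -0.0052  0.5239] [ 0.4609 -0.0364  0.2222] 0.811650399333994 [ 0.4276 -0.9122 -0.7182]
shift share [-0.0025 -0.0196  0.0086] turn share [ 0.0031 -0.0008 -0.0029] rows>= 0.1288575702572577 0.21977444743859162
barrel_pin [(array([316.7, 239. ]), 0.76)]
ring_pin [(array([297.3, 221.4]), 0.89)]
lock_ring [(array([297.1, 223.2]), 0.65)]
index [(array([318.5, 227.2]), 0.57)]
[[316.153  261.3181]
 [346.9987 225.6683]
 [282.633  226.4869]
 [337.8302 189.4768]]
```

View pics/w2.png

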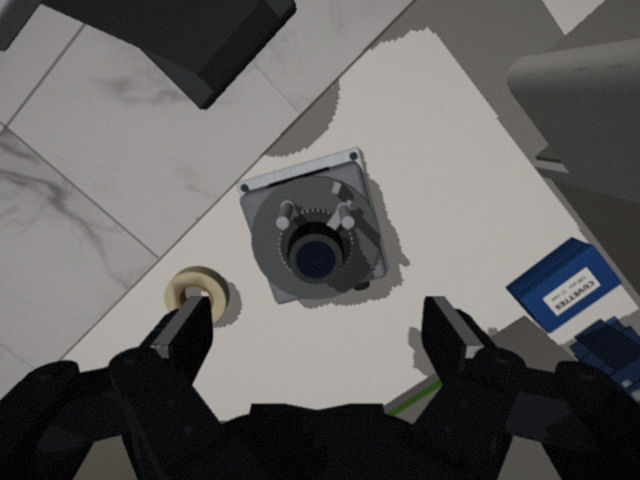

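Run:
```python
import cv2
a=cv2.imread('pics/w2.png');cv2.imwrite('pics/w2c.png',cv2.resize(a[160:310,230:400],None,fx=4.7,fy=4,interpolation=2))
cv2.imwrite('pics/w2c.png',cv2.resize(a[170:290,240:400],None,fx=5,fy=5,interpolation=2))
```

```text
(no output)
```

View pics/w2c.png

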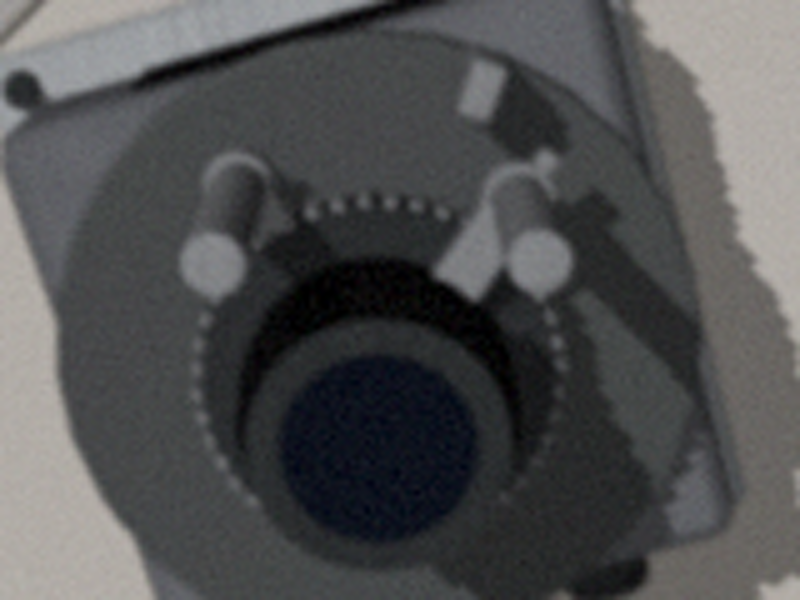

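```bash
cat > fit.py <<'E'
from h import *
from scipy.optimize import least_squares
np.set_printoptions(precision=4,suppress=True)
def fit(cams_obs):
    # cams_obs: list of (c, dict name->px)
    def pts(p):
        x,y,i,b,r=p
        f=lambda rad,a,z:[x+rad*np.cos(a),y+rad*np.sin(a),z]
        return dict(rim=[x,y,.096],bp=f(.042,b,.112),rp=f(.042,r,.112),idx=f(.0505,i,.07),tip=f(.051,b,.072))
    def res(p):
        q=pts(p);return np.concatenate([(proj(c,q[n])[0]-px) for c,o in cams_obs for n,px in o.items()])
    s=least_squares(res,[.482,-.0565,2.06,1.79,3.02])
    p=s.x;print('axis',p[:2],'idx',p[2],'barrel',p[3],'ring',p[4],'barrel_turn',p[3]-p[2],'sep',p[4]-p[3],'chord',.084*np.sin((p[4]-p[3])/2));print(np.round(s.fun.reshape(-1,2),1));return p
E
python3 - <<'E'
from fit import *
p,c=cam('top');ct=c
d=np.load('w2.npz')['C'];_,cw=cam('wrist');cw=(d,cw[1],cw[2])
g=lambda a:np.array(a)/5+[240,170]-.4
ow=dict(rim=g((381,445)),bp=g((541,261)),rp=g((213,264)),idx=g((475,118)),tip=g((547,158)))
t=lambda a:np.array(a)/4+[260,220]-.4
ot=dict(rim=t((383,255)),bp=t((312,262)),rp=t((370,323)))
fit([(cw,ow)]);fit([(cw,ow),(ct,ot)])
E
```

```text
axis [ 0.4801 -0.0555] idx 2.0643993263041582 barrel 1.7930868837107667 ring 2.995666445213524 barrel_turn -0.2713124425933915 sep 1.2025795615027575 chord 0.047519346456826754
[[-0.3  0.3]
 [-0.2 -0.1]
 [ 0.   0.1]
 [-0.1  0.3]
 [ 0.7 -0.6]]
axis [ 0.4803 -0.0555] idx 2.067349421243178 barrel 1.795957402728408 ring 2.9974012083318895 barrel_turn -0.27139201851477024 sep 1.2014438056034815 chord 0.04748000361771657
[[-0.2  0.5]
 [-0.3  0.1]
 [ 0.1  0.4]
 [-0.2  0.5]
 [ 0.6 -0.4]
 [-0.6  0.5]
 [-1.   0.6]
 [-0.7  1.1]]
```

Run:
```python
from h import *
goto(.4548,-.0320,.079,.824)
```

```text
shift share [ 0.0117 -0.0262  0.5738] turn share [ 0.00274 -0.00046 -0.00205] rows>= 3.4444013700859952 0.17345839497750118
```

Emit:
servo_tool(
  rows="0.012 -0.026 0.05 0.0027 0 -0.002 85;0 0 0.1 0 0 0 85;0 0 0.1 0 0 0 85;0 0 0.08 0 0 0 85;0 0 0 0 0 0 85",
)

```text
t: 4.28
tcp_pos: [0.4516, -0.0304, 0.1376]
orientation: [[0.681, 0.732, 0.006], [0.732, -0.681, 0.004], [0.007, 0.002, -1.0]]
contact_force: [-0.6, -0.2, -0.2]
grip_width: 0.998
```

Run:
```python
from h import *
o=manip.get_obs();print(o['tcp_pos'],yaw(),o['contact_force'],o['grip_width'])
goto(.4548,-.0320,.079,.824)
p,c=cam('wrist');save(p,'w3.png')
```

```text
[ 0.4516337  -0.03040527  0.13762781] 0.8219432967880987 [-0.58098562 -0.24505601 -0.19160713] 0.9975317021451189
shift share [0.0024 0.0132 0.2346] turn share [ 0.0003  -0.00106 -0.00033] rows>= 1.408510805450648 0.05763349964205087
```

View pics/w3.png

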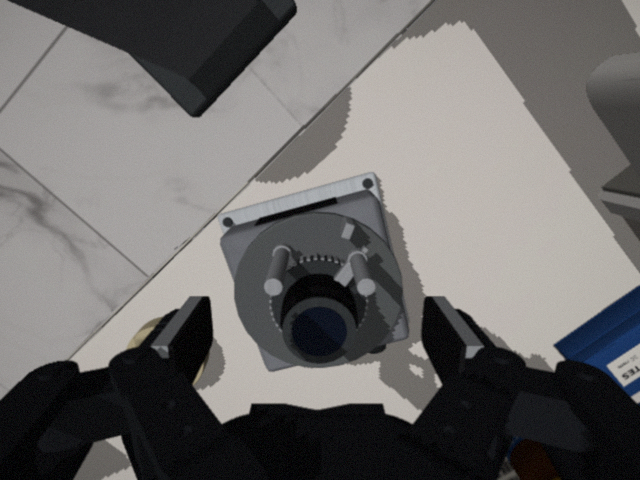

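The pins (273,286) and (365,287) lie evenly between the finger pads (210 and 425). I'll go down.

Emit:
servo_tool(
  rows="0.002 0.013 0.08 0 0 0 85;0 0 0.08 0 0 0 85;0 0 0.07 0 0 0 85;0 0 0 0 0 0 70;0 0 0 0 0 0 70",
)

```text
t: 4.75
tcp_pos: [0.4579, -0.0328, 0.0847]
orientation: [[0.681, 0.732, 0.012], [0.732, -0.681, 0.003], [0.011, 0.007, -1.0]]
contact_force: [1.4, -0.3, -0.1]
grip_width: 0.822
```

Run:
```python
from h import *
o=manip.get_obs();print(o['tcp_pos'],yaw(),o['contact_force'],o['grip_width']*85.4)
goto(.4548,-.0320,.079,.824)
p,c=cam('wrist');save(p,'w4.png')
print(o['joint_torque'])
```

```text
[ 0.4578616  -0.03276921  0.08468548] 0.8215341632671251 [ 1.35584595 -0.2964084  -0.09287555] 70.18788047057473
shift share [-0.0063 -0.0112  0.0226] turn share [ 0.0011  -0.00171 -0.0004 ] rows>= 0.15594862598242162 0.10405722892826906
[-3.91700174e-03 -3.65230215e+01  1.90766037e+01 -1.89303034e-01
  1.65111705e-02  2.53350827e-04]
```

View pics/w4.png

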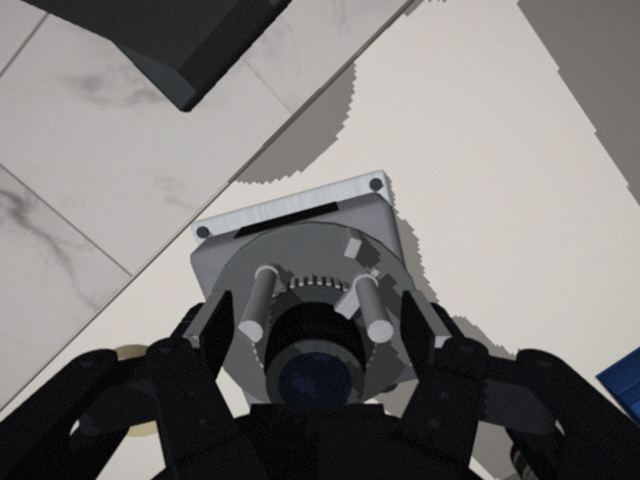

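Emit:
servo_tool(
  rows="-0.006 -0.011 0.022 0.001 -0.0015 0 66;0 0 0 0 0 0 63;0 0 0 0 0 0 63;0 0 0 0 0 0 63",
)

```text
t: 5.13
tcp_pos: [0.4572, -0.0324, 0.0829]
orientation: [[0.681, 0.732, 0.006], [0.732, -0.681, -0.001], [0.003, 0.005, -1.0]]
contact_force: [0.1, -0.0, 0.1]
grip_width: 0.736
```

Run:
```python
from h import *
o=manip.get_obs();print(o['tcp_pos'],yaw(),o['contact_force'],o['grip_width']*85.4)
goto(.4548,-.0320,.079,.824)
p,c=cam('side');save(p,'s5.png');a=p['image'][160:310,270:470,::-1];cv2.imwrite('pics/s5c.png',cv2.resize(a,None,fx=4,fy=4,interpolation=2))
```

```text
[ 0.45722976 -0.03242263  0.08289759] 0.821680746921049 [ 0.06319722 -0.03539812  0.11471021] 62.88961615734887
shift share [-0.0054 -0.0083  0.0155] turn share [ 0.00083 -0.00055 -0.00037] rows>= 0.11060724732770365 0.053627630404242156
```

View pics/s5c.png

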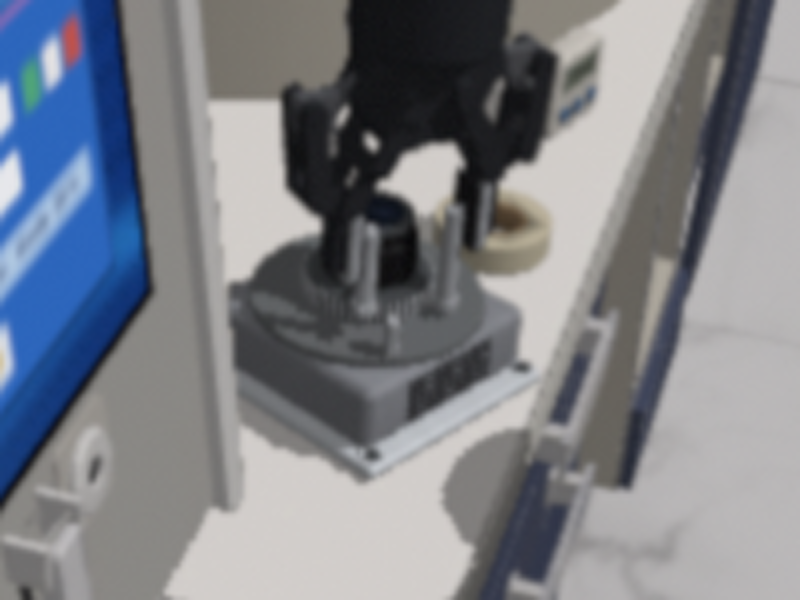

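```bash
cat > tgt.py <<'E'
from h import *
np.set_printoptions(precision=4,suppress=True)
AX=np.array([.4802,-.0555]);IDX=2.066
def tgt(b,s,w,z=.080):
    """b barrel_turn, s separation, w opening mm: +x pad touching barrel pin"""
    bi=IDX+b+s/2;yw=bi-np.pi/2;x=np.array([np.cos(yw),np.sin(yw)])
    pin=AX+.042*np.array([np.cos(IDX+b),np.sin(IDX+b)])
    u=np.array([np.cos(bi),np.sin(bi)])
    c=AX+u*.042*np.cos(s/2)+x*((pin-AX)@x+.005-w/2000)
    goto(c[0],c[1],z,yw)
def est():
    o=manip.get_obs();T=pose();w=o['grip_width']*.0854
    # angle of barrel pin if +x pad touches it / ring pin if -x pad touches
    x=T[:2,0]/np.linalg.norm(T[:2,0]);yw=np.arctan2(x[1],x[0])
    h=(T[:2,3]-AX)@x
    a=np.arcsin(np.clip((h+w/2-.005)/.042,-1,1));r=np.arcsin(np.clip((-h+w/2-.005)/.042,-1,1))
    b=yw+np.pi/2-a;rr=yw+np.pi/2+r
    print('t %.2f tcp'%o['t'],np.round(T[:3,3],4),'yaw %.3f w %.1f'%(yw,w*1e3),'b_if_contact %.3f ring_if %.3f sep %.3f chord(w-10) %.1f'%(b-IDX,rr,rr-b,w*1e3-10),'F',np.round(o['contact_force'],1),'M',np.round(o['ft_torque'],2),'yoff %.4f'%((T[:2,3]-AX)@np.array([-x[1],x[0]])))
E
python3 - <<'E'
from tgt import *
est()
tgt(-.27,1.2,63);tgt(-.13,1.2,63);tgt(0,1.2,63)
E
```

```text
t 5.18 tcp [ 0.4575 -0.0325  0.083 ] yaw 0.822 w 63.3 b_if_contact -0.404 ring_if 3.038 sep 1.376 chord(w-10) 53.3 F [ 0.7 -0.  -0. ] M [-0.01 -0.04 -0.02] yoff 0.0323
shift share [-0.0172 -0.0093  0.0118] turn share [ 0.0009 -0.0006 -0.0006] rows>= 0.13705373914096305 0.06121250890837152
shift share [-0.0364 -0.0064  0.0118] turn share [ 0.0009 -0.0005 -0.0228] rows>= 0.2325614462225433 1.1495837198060823
shift share [-0.0537 -0.0012  0.0117] turn share [ 0.001  -0.0005 -0.0435] rows>= 0.3298001154325578 2.1889727229438583
```

Emit:
servo_tool(
  rows="-0.009 -0.004 0.004 0 0 -0.0046 63;-0.009 -0.002 0.004 0 0 -0.0046 63;-0.009 -0.001 0.004 0 0 -0.0046 63;-0.009 0 0.002 0 0 -0.0046 63;-0.009 0 0 0 0 -0.0046 63",
)

```text
t: 5.6
tcp_pos: [0.4555, -0.0368, 0.0823]
orientation: [[0.561, 0.828, 0.021], [0.828, -0.561, 0.008], [0.018, 0.013, -1.0]]
contact_force: [3.3, 5.0, -4.9]
grip_width: 0.742
```

Run:
```python
from tgt import *
est()
tgt(0,1.2,63)
```

```text
t 5.60 tcp [ 0.4555 -0.0368  0.0823] yaw 0.976 w 63.4 b_if_contact -0.260 ring_if 3.186 sep 1.379 chord(w-10) 53.4 F [ 3.3  5.  -4.9] M [ 0.82 -0.61 -0.04] yoff 0.0310
shift share [-0.0343 -0.0125  0.0083] turn share [ 0.0022 -0.0028 -0.0191] rows>= 0.22459030147802586 0.9742792955604561
```

Emit:
servo_tool(
  rows="-0.012 -0.006 0.004 0.002 -0.003 -0.004 63;-0.012 -0.006 0.004 0.002 -0.003 -0.004 63;-0.012 -0.004 0.003 0.001 -0.002 -0.004 63;-0.012 -0.003 0.002 0.001 -0.002 -0.004 63",
)

```text
t: 5.93
tcp_pos: [0.4533, -0.0397, 0.0827]
orientation: [[0.467, 0.884, -0.027], [0.884, -0.468, -0.012], [-0.024, -0.018, -1.0]]
contact_force: [3.3, 6.5, -0.9]
grip_width: 0.738
```

Run:
```python
from tgt import *
est()
tgt(0,1.2,63)
p,c=cam('wrist');save(p,'w6.png');a=p['image'][200:400,180:460,::-1];cv2.imwrite('pics/w6c.png',cv2.resize(a,None,fx=2.8,fy=2.8,interpolation=2));np.savez('w6.npz',C=c[0])
```

```text
t 5.93 tcp [ 0.4533 -0.0397  0.0827] yaw 1.084 w 63.0 b_if_contact -0.139 ring_if 3.295 sep 1.369 chord(w-10) 53.0 F [ 3.3  6.5 -0.9] M [ 1.25 -0.68 -0.03] yoff 0.0312
shift share [-0.0181 -0.0137  0.0114] turn share [-0.0029  0.0038 -0.0018] rows>= 0.15246445205721795 0.25515600521760795
```

View pics/w6c.png

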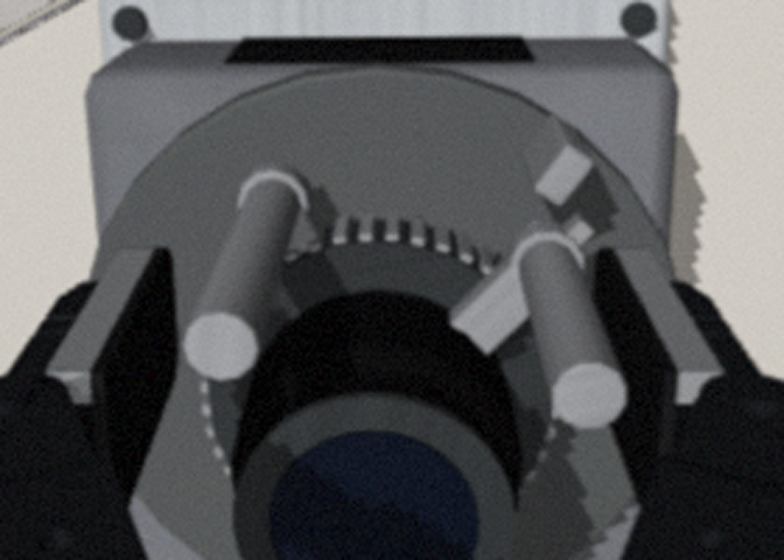

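Run:
```python
from fit import *
d=np.load('w6.npz')['C'];_,cw=cam('wrist');cw=(d,cw[1],cw[2])
g=lambda a:np.array(a)/2.8+[180,200]-.35
fit([(cw,dict(rim=g((376,512)),bp=g((590,395)),rp=g((221,346)),idx=g((551,193)),tip=g((585,226))))])
import tgt; tgt.est()
```

```text
axis [ 0.4803 -0.055 ] idx 2.071504147554397 barrel 1.9239127535033675 ring 3.1299601937514585 barrel_turn -0.1475913940510296 sep 1.206047440248091 chord 0.04763937967084354
[[-0.1  1.6]
 [ 0.5 -1.1]
 [-0.4 -0.8]
 [-0.8  1.2]
 [ 0.8 -0.3]]
t 6.03 tcp [ 0.4533 -0.0396  0.0826] yaw 1.084 w 62.8 b_if_contact -0.136 ring_if 3.291 sep 1.361 chord(w-10) 52.8 F [3.1 5.4 1.3] M [ 1.18 -0.62 -0.06] yoff 0.0312
```

Emit:
servo_tool(
  rows="-0.012 -0.006 0.003 -0.0015 0.002 -0.0008 63;-0.012 -0.006 0.003 -0.0015 0.002 -0.0008 63;-0.011 -0.005 0.002 0 0 0 63",
)

```text
t: 6.28
tcp_pos: [0.45, -0.0408, 0.0817]
orientation: [[0.455, 0.89, 0.011], [0.89, -0.455, 0.013], [0.016, 0.004, -1.0]]
contact_force: [3.0, 5.8, -1.8]
grip_width: 0.733
```

Run:
```python
from tgt import *
est()
tgt(0,1.2,63)
p,c=cam('wrist');save(p,'w7.png');a=p['image'][200:400,180:460,::-1];cv2.imwrite('pics/w7c.png',cv2.resize(a,None,fx=2.8,fy=2.8,interpolation=2));np.savez('w7.npz',C=c[0])
```

```text
t 6.28 tcp [ 0.45   -0.0408  0.0817] yaw 1.099 w 62.6 b_if_contact -0.053 ring_if 3.367 sep 1.354 chord(w-10) 52.6 F [ 3.   5.8 -1.8] M [ 1.02 -0.54  0.01] yoff 0.0336
shift share [-0.0081 -0.0045  0.0066] turn share [ 0.0006 -0.0026  0.0005] rows>= 0.06819934436746264 0.13698393844400722
```

View pics/w7c.png

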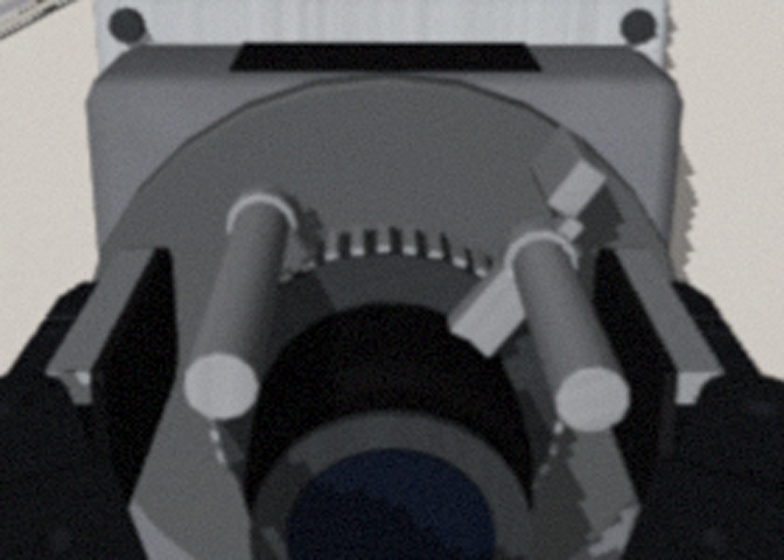

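Emit:
servo_tool(
  rows="-0.011 -0.005 0.003 0.0005 -0.0015 0 63;-0.011 -0.004 0.003 0 -0.001 0 63;-0.006 0 0.001 0 0 0 63",
)

```text
t: 6.58
tcp_pos: [0.4482, -0.0417, 0.0818]
orientation: [[0.453, 0.892, 0.009], [0.892, -0.453, 0.012], [0.015, 0.003, -1.0]]
contact_force: [2.3, 3.6, -2.8]
grip_width: 0.741
```

Run:
```python
from tgt import *
est()
tgt(0,1.2,63)
p,c=cam('wrist');save(p,'w8.png');a=p['image'][200:400,180:460,::-1];cv2.imwrite('pics/w8c.png',cv2.resize(a,None,fx=2.8,fy=2.8,interpolation=2));np.savez('w8.npz',C=c[0])
est()
```

```text
t 6.58 tcp [ 0.4482 -0.0417  0.0818] yaw 1.101 w 63.3 b_if_contact -0.016 ring_if 3.429 sep 1.379 chord(w-10) 53.3 F [ 2.3  3.6 -2.8] M [ 0.74 -0.2   0.07] yoff 0.0348
shift share [-0.0016  0.0005  0.0072] turn share [ 0.0005 -0.0023  0.0009] rows>= 0.044487978633462884 0.1283958938270469
t 6.63 tcp [ 0.4481 -0.0417  0.0817] yaw 1.101 w 63.0 b_if_contact -0.009 ring_if 3.425 sep 1.368 chord(w-10) 53.0 F [ 2.9  6.5 -0.8] M [ 1.06 -0.44  0.08] yoff 0.0348
```

View pics/w8c.png

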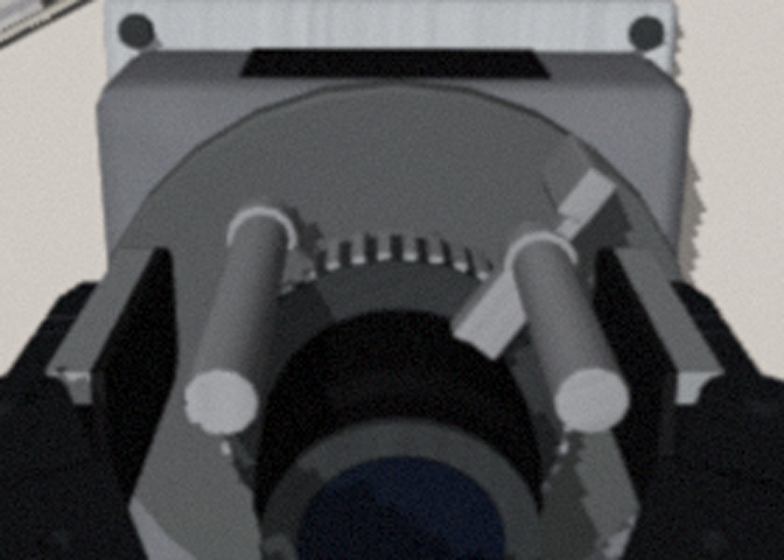

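Run:
```python
from fit import *
d=np.load('w8.npz')['C'];_,cw=cam('wrist');cw=(d,cw[1],cw[2])
g=lambda a:np.array(a)/2.8+[180,200]-.35
p=fit([(cw,dict(rim=g((404,537)),bp=g((591,401)),rp=g((221,401)),idx=g((574,213)),tip=g((569,222))))])
for b in (-.1,-.05,0,.05):
  x,y,i,_,_=p; f=lambda r,z:[x+r*np.cos(i+b),y+r*np.sin(i+b),z]
  print(b,(proj(cw,[f(.051,.072),f(.042,.112),f(.0505,.07),f(.0605,.07)])-[180,200]+.35)*2.8)
```

```text
axis [ 0.4803 -0.055 ] idx 2.073154580789136 barrel 2.080879177093453 ring 3.2758162072529697 barrel_turn 0.0077245963043170995 sep 1.1949370301595166 chord 0.047254312705518206
[[-0.4  1. ]
 [ 0.3 -1.6]
 [ 0.   0. ]
 [-1.3  1.9]
 [ 1.3 -0.9]]
-0.1 [[598.2008 238.0068]
 [618.5652 414.8634]
 [593.5099 235.2436]
 [635.1478 192.2555]]
-0.05 [[586.713  229.146 ]
 [606.453  405.995 ]
 [582.261  226.5694]
 [621.6316 181.5828]]
0 [[574.6599 220.8114]
 [593.7365 397.6543]
 [570.4611 218.4112]
 [607.4239 171.5326]]
0.05 [[562.0734 213.0324]
 [580.4492 389.8711]
 [558.1414 210.7975]
 [592.5623 162.1422]]
```

Emit:
servo_tool(
  rows="0 0 0 0 0 0 63;0.004 0 0 0 0 0 62;0.004 0 0 0 0 0 61;0.004 0 0 0 0 0 60",
  force=25,
)

```text
t: 7.02
tcp_pos: [0.4498, -0.0394, 0.0824]
orientation: [[0.453, 0.891, 0.01], [0.891, -0.453, 0.01], [0.013, 0.004, -1.0]]
contact_force: [-0.2, -0.6, 0.5]
grip_width: 0.701
```

Run:
```python
from tgt import *
est()
tgt(0,1.2,60)
```

```text
t 7.02 tcp [ 0.4498 -0.0394  0.0824] yaw 1.101 w 59.9 b_if_contact -0.048 ring_if 3.290 sep 1.272 chord(w-10) 49.9 F [-0.2 -0.6  0.5] M [0.02 0.02 0.  ] yoff 0.0344
shift share [-0.0069 -0.0012  0.0095] turn share [ 0.0007 -0.0021  0.0009] rows>= 0.07094125801310412 0.12045543481791834
```

Emit:
servo_tool(
  rows="-0.004 0 0.002 0 0 0 59;-0.003 0 0.002 0 0 0 58;0 0 0 0 0 0 57.5",
)

```text
t: 7.27
tcp_pos: [0.4501, -0.0396, 0.0819]
orientation: [[0.452, 0.892, 0.012], [0.892, -0.452, 0.014], [0.018, 0.005, -1.0]]
contact_force: [-0.4, 1.5, 0.5]
grip_width: 0.675
```

Run:
```python
from tgt import *
est()
tgt(0,1.2,57.5)
```

```text
t 7.27 tcp [ 0.4501 -0.0396  0.0819] yaw 1.102 w 57.7 b_if_contact -0.013 ring_if 3.260 sep 1.207 chord(w-10) 47.7 F [-0.4  1.5  0.5] M [ 0.13  0.06 -0.01] yoff 0.0341
shift share [-0.0016 -0.0024  0.0077] turn share [ 0.0007 -0.0028  0.001 ] rows>= 0.04916740074111934 0.15493041806408334
```

```bash
cat >> tgt.py <<'E'
def tw(w,b=0): tgt(b,2*np.arcsin((w-10)/84),w,.080)
E
python3 - <<'E'
from tgt import *
for w in (57.5,54,50,45,40):tw(w)
E
```

```text
shift share [-0.0016 -0.0023  0.0077] turn share [ 0.0007 -0.0028  0.0009] rows>= 0.04900485427935592 0.1524330428210062
shift share [ 0.0055 -0.0066  0.0078] turn share [ 0.0007 -0.0028  0.0088] rows>= 0.06975428983944626 0.46455429108065954
shift share [ 0.0139 -0.0106  0.0079] turn share [ 0.0006 -0.0029  0.0175] rows>= 0.1149389544209256 0.8930032913339252
shift share [ 0.0245 -0.0141  0.0081] turn share [ 0.0005 -0.0029  0.0281] rows>= 0.17621301673359943 1.4208295404493483
shift share [ 0.0351 -0.0161  0.0083] turn share [ 0.0004 -0.0029  0.0384] rows>= 0.23702572892190954 1.9353585677470955
```

Emit:
servo_tool(
  rows="0.001 -0.001 0.001 0 -0.0005 0.0018 56.5;0.0015 -0.001 0.001 0 -0.0005 0.0018 55.7;0.0015 -0.001 0.001 0 -0.0005 0.0018 54.9;0.0015 -0.001 0.001 0 0 0.0018 54.1;0 0 0 0 0 0 54",
  force=28,
)

```text
t: 7.68
tcp_pos: [0.4499, -0.038, 0.0827]
orientation: [[0.493, 0.87, 0.008], [0.87, -0.493, 0.004], [0.008, 0.005, -1.0]]
contact_force: [0.8, 1.2, -0.7]
grip_width: 0.636
```

Run:
```python
from tgt import *
est();tw(54);tw(50)
```

```text
t 7.68 tcp [ 0.4499 -0.038   0.0827] yaw 1.055 w 54.3 b_if_contact -0.005 ring_if 3.172 sep 1.111 chord(w-10) 44.3 F [ 0.8  1.2 -0.7] M [ 0.32 -0.18  0.12] yoff 0.0350
shift share [-0.0002 -0.0032  0.0108] turn share [ 0.0008 -0.0012  0.0014] rows>= 0.06773932906526617 0.10115441640409736
shift share [ 0.008  -0.0075  0.0109] turn share [ 0.0008 -0.0013  0.0101] rows>= 0.09263517941924741 0.5134407849375553
```

Works as planned: the ring is turning and the barrel stays at about 0. Continuing.

Emit:
servo_tool(
  rows="0.0015 -0.0015 0.002 0 -0.0005 0.002 53.2;0.0018 -0.0015 0.002 0 -0.0005 0.002 52.4;0.0018 -0.0015 0.002 0 0 0.002 51.6;0.0018 -0.0015 0.002 0 0 0.002 50.8;0.0018 -0.001 0.001 0 0 0.002 50",
)

```text
t: 8.1
tcp_pos: [0.4498, -0.0356, 0.083]
orientation: [[0.55, 0.835, 0.006], [0.835, -0.55, -0.004], [0.001, 0.007, -1.0]]
contact_force: [-0.7, 1.8, 3.9]
grip_width: 0.587
```

Run:
```python
from tgt import *
est();tw(50);tw(46)
```

```text
t 8.10 tcp [ 0.4498 -0.0356  0.083 ] yaw 0.988 w 50.1 b_if_contact -0.001 ring_if 3.060 sep 0.996 chord(w-10) 40.1 F [-0.7  1.8  3.9] M [0.27 0.2  0.16] yoff 0.0363
shift share [ 0.     -0.0027  0.0118] turn share [ 0.0012 -0.0001 -0.0005] rows>= 0.07284595706298823 0.06471019300818659
shift share [ 0.0081 -0.0066  0.0118] turn share [ 0.0012 -0.0001  0.008 ] rows>= 0.09451860164426884 0.40435298569810507
```

Emit:
servo_tool(
  rows="0.0018 -0.0015 0.002 0 0 0.0016 49.2;0.0018 -0.0015 0.002 0 0 0.0016 48.4;0.0018 -0.0015 0.002 0 0 0.0016 47.6;0.0018 -0.0015 0.001 0 0 0.0016 46.8;0.0018 -0.001 0.001 0 0 0.0016 46",
)

```text
t: 8.52
tcp_pos: [0.4499, -0.0333, 0.0836]
orientation: [[0.595, 0.804, 0.008], [0.804, -0.595, -0.006], [-0.0, 0.01, -1.0]]
contact_force: [-0.8, 1.1, 4.6]
grip_width: 0.541
```

Run:
```python
from tgt import *
est();tw(46);tw(42)
p,c=cam('wrist');save(p,'w9.png');a=p['image'][200:400,180:460,::-1];cv2.imwrite('pics/w9c.png',cv2.resize(a,None,fx=2.8,fy=2.8,interpolation=2));np.savez('w9.npz',C=c[0])
```

```text
t 8.52 tcp [ 0.4499 -0.0333  0.0836] yaw 0.934 w 46.2 b_if_contact -0.004 ring_if 2.955 sep 0.892 chord(w-10) 36.2 F [-0.8  1.1  4.6] M [0.36 0.21 0.11] yoff 0.0376
shift share [-0.0001 -0.0017  0.0144] turn share [ 0.0015  0.     -0.0007] rows>= 0.08683878983298408 0.08485994085570141
shift share [ 0.008  -0.0051  0.0144] turn share [ 0.0015 -0.      0.0076] rows>= 0.10305402526265862 0.3904596997713105
```

View pics/w9c.png

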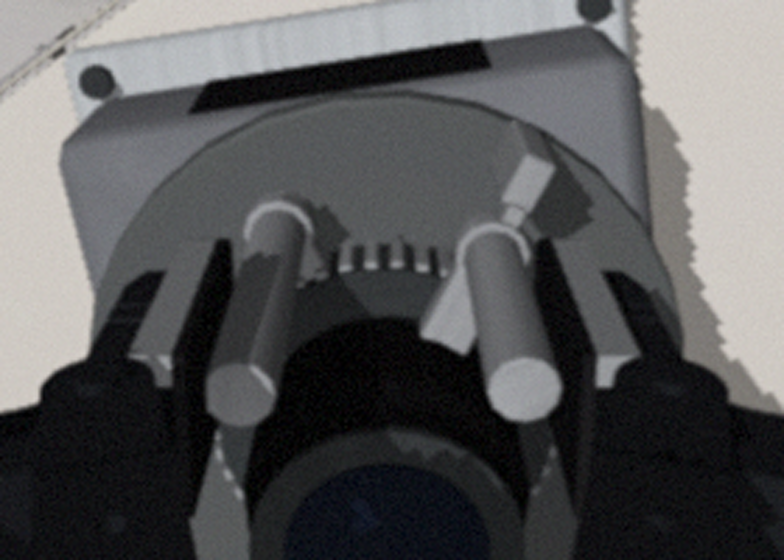

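Emit:
servo_tool(
  rows="0.0018 -0.001 0.002 0 0 0.0016 45.2;0.0018 -0.001 0.002 0 0 0.0016 44.4;0.0018 -0.001 0.002 0 0 0.0016 43.6;0.0018 -0.001 0.001 0 0 0.0016 42.8;0.0018 -0.001 0.001 0 0 0.0016 42",
)

```text
t: 8.98
tcp_pos: [0.4503, -0.031, 0.0842]
orientation: [[0.637, 0.771, 0.008], [0.771, -0.637, -0.007], [-0.0, 0.011, -1.0]]
contact_force: [-1.2, 1.1, 4.8]
grip_width: 0.496
```

Run:
```python
from tgt import *
est();tw(42);tw(38)
```

```text
t 8.98 tcp [ 0.4503 -0.031   0.0842] yaw 0.880 w 42.3 b_if_contact -0.007 ring_if 2.850 sep 0.790 chord(w-10) 32.3 F [-1.2  1.1  4.8] M [0.27 0.25 0.04] yoff 0.0387
shift share [-0.0004 -0.0007  0.0167] turn share [ 0.0018  0.0001 -0.001 ] rows>= 0.09999075601487199 0.10278947612009058
shift share [ 0.0077 -0.0036  0.0166] turn share [0.0018 0.     0.0071] rows>= 0.11193710939005481 0.3696698365012076
```

Emit:
servo_tool(
  rows="0.0016 -0.001 0.003 0 0 0.0015 41.2;0.0016 -0.001 0.003 0 0 0.0015 40.4;0.0016 -0.001 0.002 0 0 0.0015 39.6;0.0016 -0.001 0.002 0 0 0.0015 38.8",
)

```text
t: 9.32
tcp_pos: [0.4507, -0.0292, 0.0843]
orientation: [[0.668, 0.744, 0.01], [0.744, -0.668, -0.009], [0.0, 0.013, -1.0]]
contact_force: [-1.6, 2.7, 8.7]
grip_width: 0.455
```

Run:
```python
from tgt import *
est();tw(38)
```

```text
t 9.32 tcp [ 0.4507 -0.0292  0.0843] yaw 0.839 w 38.8 b_if_contact -0.003 ring_if 2.763 sep 0.701 chord(w-10) 28.8 F [-1.6  2.7  8.7] M [0.32 0.4  0.04] yoff 0.0395
shift share [ 0.0011 -0.0006  0.0173] turn share [ 0.002  -0.      0.0006] rows>= 0.10407915325391102 0.10671852092853003
```

Emit:
servo_tool(
  rows="0.0016 -0.0008 0 0 0 0.0015 38;0.0016 -0.0008 0 0 0 0.0015 37.2;0.0016 -0.0008 0 0 0 0.0015 36.4;0.0016 -0.0008 0 0 0 0.0015 35.6",
)

```text
t: 9.65
tcp_pos: [0.4512, -0.0275, 0.0847]
orientation: [[0.699, 0.716, 0.01], [0.716, -0.698, -0.009], [0.0, 0.013, -1.0]]
contact_force: [0.2, 1.2, 5.2]
grip_width: 0.412
```

Run:
```python
from tgt import *
est();tw(34)
```

```text
t 9.65 tcp [ 0.4512 -0.0275  0.0847] yaw 0.797 w 35.2 b_if_contact 0.003 ring_if 2.677 sep 0.609 chord(w-10) 25.2 F [0.2 1.2 5.2] M [ 0.37  0.22 -0.04] yoff 0.0403
shift share [ 0.0028 -0.0001  0.019 ] turn share [ 0.0021 -0.0001  0.002 ] rows>= 0.1149264683118393 0.14599028149470727
```

Emit:
servo_tool(
  rows="0.0016 -0.0006 0 0 0 0.0015 34.6;0.0016 -0.0006 0 0 0 0.0015 33.8;0.0016 -0.0006 0 0 0 0.0015 33;0.001 0 0 0 0 0.001 32.4",
)

```text
t: 9.98
tcp_pos: [0.4518, -0.026, 0.0851]
orientation: [[0.725, 0.688, 0.009], [0.688, -0.725, -0.009], [0.0, 0.013, -1.0]]
contact_force: [-1.8, 2.0, 4.2]
grip_width: 0.377
```

Run:
```python
from tgt import *
est();tw(32)
p,c=cam('wrist');save(p,'w10.png');a=p['image'][200:400,180:460,::-1];cv2.imwrite('pics/w10c.png',cv2.resize(a,None,fx=2.8,fy=2.8,interpolation=2));np.savez('w10.npz',C=c[0])
```

```text
t 9.98 tcp [ 0.4518 -0.026   0.0851] yaw 0.759 w 32.2 b_if_contact 0.004 ring_if 2.604 sep 0.535 chord(w-10) 22.2 F [-1.8  2.   4.2] M [0.39 0.29 0.03] yoff 0.0409
shift share [0.001  0.0013 0.0204] turn share [ 0.0021 -0.     -0.0001] rows>= 0.1225142313106059 0.10519617293990369
```

View pics/w10c.png

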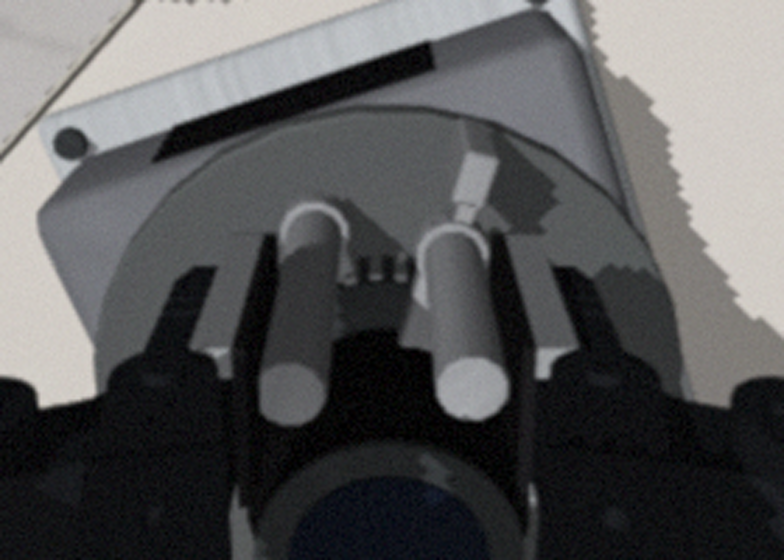

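Run:
```python
from fit import *
_,cw=cam('wrist')
g=lambda a:np.array(a)/2.8+[180,200]-.35
for n,o in (('w9',dict(rim=g((388,556)),bp=g((525,389)),rp=g((240,393)),idx=g((519,200)),tip=g((515,214)))),('w10',dict(bp=g((471,389)),rp=g((294,393)),idx=g((468,205)),tip=g((464,214)),rim=g((390,567))))):
  d=np.load(n+'.npz')['C']; fit([((d,cw[1],cw[2]),o)])
import tgt;tgt.est()
```

```text
axis [ 0.4807 -0.0551] idx 2.0735735429422943 barrel 2.078260650433416 ring 2.9816305367070455 barrel_turn 0.004687107491121445 sep 0.9033698862736297 chord 0.03666449792189675
[[ 0.3 -3. ]
 [-0.1  0.1]
 [ 0.4  0.8]
 [-1.4  3.1]
 [ 0.6 -1.3]]
axis [ 0.481  -0.0555] idx 2.0696379569623815 barrel 2.0818049109456065 ring 2.6362152906974714 barrel_turn 0.012166953983224982 sep 0.5544103797518649 chord 0.02298816284442213
[[-0.3  0.9]
 [ 0.3  1. ]
 [-0.4  1.5]
 [ 0.4 -1.3]
 [-0.  -2.6]]
t 10.08 tcp [ 0.4518 -0.026   0.0851] yaw 0.760 w 32.8 b_if_contact -0.004 ring_if 2.613 sep 0.550 chord(w-10) 22.8 F [-0.9  3.1  5.7] M [0.42 0.28 0.03] yoff 0.0409
```

Emit:
servo_tool(
  rows="0.001 0 0 0 0 0.001 31.8;0.001 0 0 0 0 0.001 31;0.001 0 0 0 0 0.001 30.2;0 0 0 0 0 0 30.2",
)

```text
t: 10.42
tcp_pos: [0.4521, -0.0254, 0.0853]
orientation: [[0.738, 0.675, 0.008], [0.675, -0.738, -0.01], [-0.0, 0.013, -1.0]]
contact_force: [-0.0, 3.5, 4.0]
grip_width: 0.358
```

Run:
```python
from tgt import *
est();print(manip.get_obs()['joint_torque'])
```

```text
t 10.42 tcp [ 0.4521 -0.0254  0.0853] yaw 0.741 w 30.6 b_if_contact 0.008 ring_if 2.568 sep 0.494 chord(w-10) 20.6 F [-0.   3.5  4. ] M [0.35 0.21 0.13] yoff 0.0412
[ -1.3386 -35.5363  19.2756  -0.4286  -0.5198   0.2178]
```

Emit:
servo_tool(
  rows="0 0 0 0 0 0 29;0 0 0 0 0 0 28;0 0 0 0 0 0 27",
  force=30,
)

```text
t: 10.67
tcp_pos: [0.4522, -0.0253, 0.0854]
orientation: [[0.738, 0.675, 0.008], [0.675, -0.737, -0.01], [-0.001, 0.013, -1.0]]
contact_force: [-0.7, 2.7, 4.8]
grip_width: 0.366
```

Run:
```python
from tgt import *
est();print(manip.get_obs()['joint_torque'])
```

```text
t 10.67 tcp [ 0.4522 -0.0253  0.0854] yaw 0.741 w 31.2 b_if_contact -0.002 ring_if 2.575 sep 0.511 chord(w-10) 21.2 F [-0.7  2.7  4.8] M [0.39 0.27 0.07] yoff 0.0412
[ -1.4234 -35.2114  19.2282  -0.5705  -0.5634   0.1507]
```

Emit:
servo_tool(
  rows="0 0 0 0 0 0 25;0 0 0 0 0 0 23;0 0 0 0 0 0 20;0 0 0 0 0 0 20;0 0 0 0 0 0 20;0 0 0 0 0 0 20;0 0 0 0 0 0 20;0 0 0 0 0 0 20",
  force=33,
)

```text
t: 11.33
tcp_pos: [0.4523, -0.0253, 0.0854]
orientation: [[0.737, 0.675, 0.008], [0.675, -0.737, -0.01], [-0.0, 0.013, -1.0]]
contact_force: [-0.6, 3.0, 3.8]
grip_width: 0.356
```

Run:
```python
from tgt import *
est()
p,c=cam('wrist');save(p,'w11.png');a=p['image'][200:400,180:460,::-1];cv2.imwrite('pics/w11c.png',cv2.resize(a,None,fx=2.8,fy=2.8,interpolation=2));np.savez('w11.npz',C=c[0])
est()
```

```text
t 11.33 tcp [ 0.4523 -0.0253  0.0854] yaw 0.742 w 30.4 b_if_contact 0.006 ring_if 2.562 sep 0.490 chord(w-10) 20.4 F [-0.6  3.   3.8] M [0.38 0.26 0.11] yoff 0.0411
t 11.38 tcp [ 0.4522 -0.0253  0.0854] yaw 0.742 w 30.0 b_if_contact 0.011 ring_if 2.559 sep 0.481 chord(w-10) 20.0 F [-1.3  2.7  4.6] M [0.39 0.35 0.1 ] yoff 0.0412
```

View pics/w11c.png

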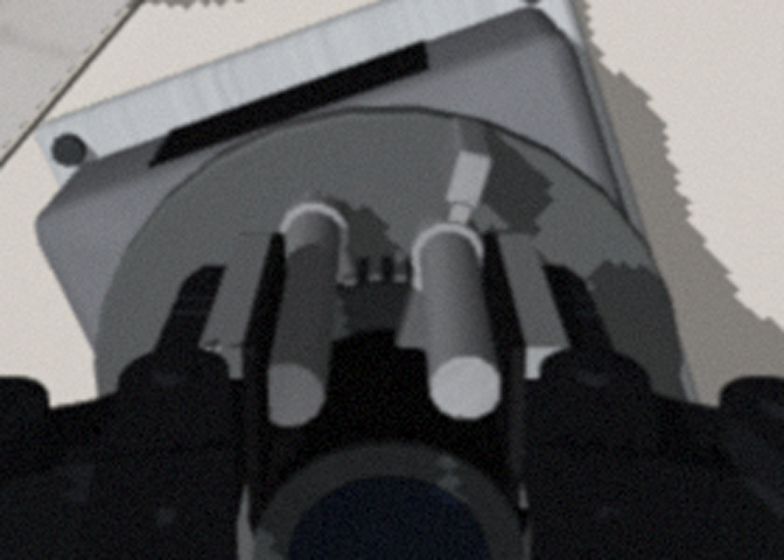

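Emit:
servo_tool(
  rows="0 0 0 0 0 0 20;0 0 0 0 0 0 20;0 0 0 0 0 0 20;0 0 0 0 0 0 20",
  force=35,
)

```text
t: 11.72
tcp_pos: [0.4522, -0.0252, 0.0854]
orientation: [[0.737, 0.675, 0.008], [0.675, -0.737, -0.01], [-0.0, 0.013, -1.0]]
contact_force: [-0.4, 2.8, 4.6]
grip_width: 0.358
```

Run:
```python
from tgt import *
est()
import fit
g=lambda a:np.array(a)/2.8+[180,200]-.35
_,cw=cam('wrist');est();d=np.load('w11.npz')['C']
fit.fit([((d,cw[1],cw[2]),dict(bp=g((465,388)),rp=g((297,393)),idx=g((463,203)),tip=g((458,213)),rim=g((389,567))))])
_,cw=cam('wrist');est()
```

```text
t 11.72 tcp [ 0.4522 -0.0252  0.0854] yaw 0.742 w 30.5 b_if_contact 0.003 ring_if 2.563 sep 0.494 chord(w-10) 20.5 F [-0.4  2.8  4.6] M [0.4  0.34 0.1 ] yoff 0.0412
t 11.77 tcp [ 0.4523 -0.0252  0.0855] yaw 0.742 w 30.2 b_if_contact 0.006 ring_if 2.558 sep 0.487 chord(w-10) 20.2 F [0.6 2.4 5.2] M [0.36 0.35 0.1 ] yoff 0.0412
axis [ 0.481  -0.0555] idx 2.0687334966944113 barrel 2.0820545053061075 ring 2.6086208599372815 barrel_turn 0.013321008611696161 sep 0.5265663546311741 chord 0.02186116718346208
[[-0.4  0.9]
 [ 0.2  0.7]
 [-0.5  1.9]
 [ 0.5 -1.2]
 [ 0.2 -2.7]]
t 11.82 tcp [ 0.4523 -0.0252  0.0854] yaw 0.742 w 30.2 b_if_contact 0.006 ring_if 2.559 sep 0.486 chord(w-10) 20.2 F [0.2 3.6 5.3] M [0.34 0.33 0.11] yoff 0.0412
```

Emit:
servo_tool(
  rows="0 0 0 0 0 0 32;0 0 0 0 0 0 38;0 0 0 0 0 0 44;0 0 0 0 0 0 50;0 0 0 0 0 0 50",
)

```text
t: 12.23
tcp_pos: [0.4512, -0.0269, 0.0841]
orientation: [[0.739, 0.674, 0.006], [0.674, -0.739, -0.013], [-0.004, 0.014, -1.0]]
contact_force: [0.3, 0.8, -0.7]
grip_width: 0.584
```

Run:
```python
from tgt import *
est()
p,c=cam('wrist');save(p,'w12.png');a=p['image'][200:400,180:460,::-1];cv2.imwrite('pics/w12c.png',cv2.resize(a,None,fx=2.8,fy=2.8,interpolation=2));np.savez('w12.npz',C=c[0])
```

```text
t 12.23 tcp [ 0.4512 -0.0269  0.0841] yaw 0.739 w 49.8 b_if_contact -0.191 ring_if 2.865 sep 0.990 chord(w-10) 39.8 F [ 0.3  0.8 -0.7] M [0.02 0.01 0.01] yoff 0.0407
```

View pics/w12c.png

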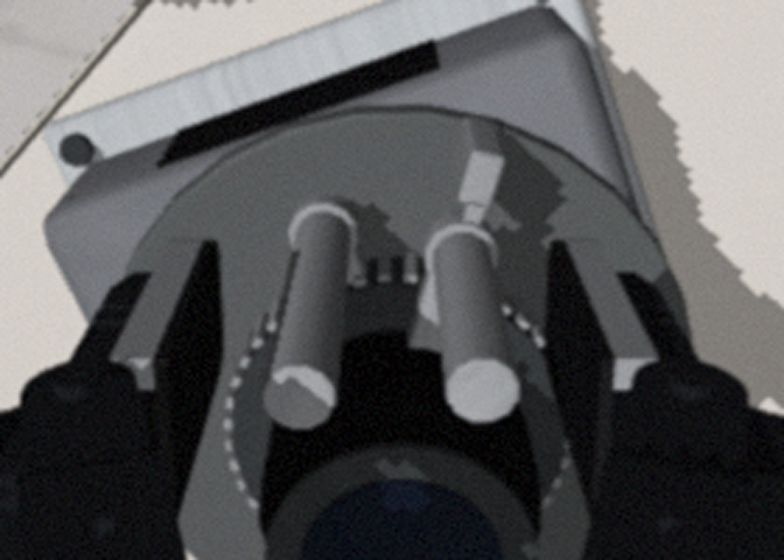

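The pads are clear of both pins, and the lever tip (473,213) still points at the block (478,203). I'll lift straight up and check from above.

Emit:
servo_tool(
  rows="0 0 -0.04 0 0 0 60;0 0 -0.08 0 0 0 60;0 0 -0.1 0 0 0 60;0 0 -0.12 0 0 0 60;0 0 -0.12 0 0 0 60;0 0 -0.12 0 0 0 60;0 0 0 0 0 0 60;0 0 0 0 0 0 60",
)

```text
t: 12.95
tcp_pos: [0.4481, -0.0252, 0.2337]
orientation: [[0.74, 0.672, 0.0], [0.672, -0.74, -0.013], [-0.009, 0.01, -1.0]]
contact_force: [-0.2, 0.0, -0.9]
grip_width: 0.697
```

Run:
```python
from tgt import *
est()
p,c=cam('wrist');save(p,'w13.png');a=p['image'][170:290,240:400,::-1];cv2.imwrite('pics/w13c.png',cv2.resize(a,None,fx=5,fy=5,interpolation=2));np.savez('w13.npz',C=c[0])
```

```text
t 12.95 tcp [ 0.4481 -0.0252  0.2337] yaw 0.737 w 59.6 b_if_contact -0.293 ring_if 3.043 sep 1.270 chord(w-10) 49.6 F [-0.2  0.  -0.9] M [ 0.02  0.   -0.01] yoff 0.0440
```

View pics/w13c.png

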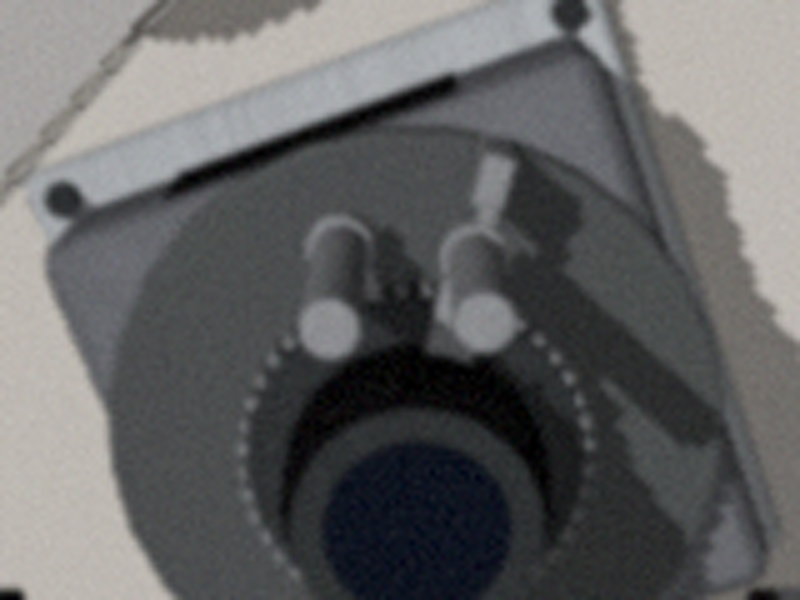

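Run:
```python
from fit import *
_,cw=cam('wrist');d=np.load('w13.npz')['C']
g=lambda a:np.array(a)/5+[240,170]-.4
fit([((d,cw[1],cw[2]),dict(bp=g((485,322)),rp=g((330,328)),idx=g((489,209)),tip=g((485,222)),rim=g((417,532))))])
p,c=cam('top');save(p,'t13.png');a=p['image'];b=cv2.imread('pics/top0.png')[:,:,::-1]
for n in ('slide_box','amber_bottle','tape_roll','marker'):
  print(n,[np.round(r['centre'],1) for r in manip.search_frame(p,n)][:1])
m=np.abs(a.astype(int)-b).max(2)
for n,(x,y) in dict(slide=(300,194),bottle=(346,196),tape=(413,306),marker=(215,302)).items(): print(n,(m[y-12:y+12,x-20:x+20]>50).mean())
```

```text
axis [ 0.481  -0.0561] idx 2.058101949877201 barrel 2.064074148909928 ring 2.6329284942694873 barrel_turn 0.005972199032727055 sep 0.5688543453595591 chord 0.02357104552188047
[[-0.2  0.7]
 [ 0.2  0.6]
 [-0.2  0.9]
 [ 0.5 -1.9]
 [-0.2 -0.4]]
slide_box [array([302.1, 194.9])]
amber_bottle [array([350. , 192.2])]
tape_roll [array([415.2, 299.7])]
marker [array([213.4, 301.4])]
slide 0.01875
bottle 0.12604166666666666
tape 0.0
marker 0.0
```

Run:
```python
from h import *
print(manip.get_obs()['joint_vel'].round(3)); print(manip.job_done())
```

```text
[ 0.001 -0.     0.006  0.003 -0.001  0.002]
the job is handed in; nothing more can be done
None
```

I turned the barrel to the index with the loosely closed gripper. Then I squeezed the two pins together in small steps, moving the tool with them so that one pad held the barrel lever while the ring turned clockwise. The ring stopped at about 31 mm over the pins, which I took as home. I nipped it up with the grip set to 33–35 N for about 1 s, let go, lifted clear and handed the job in at about 13 s. It gave no verdict.

- **Barrel:** the last wrist picture puts it about 0.006 rad off the index; the pictures are good to roughly 0.02 rad.
- **Ring:** the pin axes are about 22–24 mm apart, against the 37.8 mm limit.
- **Release:** the gripper is well above the pins, the wrist force is near zero and the arm is at rest.
- **Small disagreement:** under load the gripper opening read 30–31 mm, slightly below the stated 31 mm minimum. The pictures gave about 32 mm then and 33–34 mm after release. I put this down to opening noise and picture error.
- **Not measured directly:** the force on the ring's lever is only known from the grip setting.
- **Bystanders:** the slide box, tape roll and marker match the first top picture. The patch around the bottle differed in about 13% of its pixels, which I put down to the arm's shadow but did not confirm; the arm never went near it.

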